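# Raise the under-sink work lamp to its second stop and hold it up

### The arm

A 6-joint arm with a two-finger parallel gripper is mounted at the origin on the work surface. World frame = base frame: x ahead of the robot, y to its left, z up, the work surface at z = 0. Lengths are in m, angles in rad, forces in N, time in s.
With the tool pointing down it reaches from about 0.35 to 0.925 m from the base axis. Payload 6.4 kg.
Tool frame: the origin (TCP) lies midway between the tips of the shut fingers; the grasp point (between the pads) lies 19 mm behind it (arm.grip_point_offset is the distance from the TCP to the grasp point, in m); z points along the fingers, y is the direction in which the jaws open and shut (so a half turn about z gives the same grasp; the last joint's range is limited). The gripper opens to 85 mm and grips with 20 to 120 N. Pads are 22 mm wide; open, the fingers measure 114 mm over their backs; the gripper's body (76 mm by 85 mm) begins 54 mm behind the grasp point. The pads swing forward as they close: fully open they stand 13 mm farther back than shut.
Start: joints at [-1.399, 0.245, 1.558, -0, 1.339, -0.174], TCP at [0.22, -0.612, 0.207] pointing down, gripper open.
Joint ranges: [-3.13, 3.13], [-1.02, 2.26], [0.13, 2.54], [-0.95, 4.09], [0.21, 2.88], [-2.74, 2.74]. Speed limits (rad/s): [2.57, 2.57, 3.14, 3.14, 3.14, 3.14].

### API

Orientations are given as a rotation vector (axis times angle).
In Python, from plant import arm, read_camera gives the robot as it stands. The module is installed in compiled form; this text tells all that it offers.
- The arm moves only by the shell command python3 -m pendant 'ROWS' [OPENING]. ROWS is JSON, a list of rows, each an object with "translation": the shift along the tool's x, y, z in cm, a list of three; "twist": the turn, a rotation vector about the tool's x, y, z in rad, a list of three. In form: [{"translation": [tx, ty, tz], "twist": [wx, wy, wz]}, ...]. A call has 1 to 8 rows; each row is the pose to reach, as a shift and turn from the pose commanded when the call began, along the tool's axes at that moment; what a row does not reach only later rows make up. A row lasts 1/12 s, in which the tool goes at most 41.7 mm and 7.16 degrees, less where a joint would pass 70% of its speed; a pose out of reach is approached as far as the arm can. A call with a gripper value outside its range is refused whole. OPENING is the opening, from 0 (shut) to 1 (fully open), set as the call begins (- or left out, the last holds). The fingers move at their own pace and stop on an object; the grip force is fixed at half the most. Time passes only in rows, so rows that repeat a pose let the fingers close. It gives the time, the measured TCP pose, the force and the opening at its end, in the units of the state.
- arm.state(): the state, without advancing time (a new reading comes with each control period).
- read_camera(name): name is "scene" or "top" or "wrist"; returns a dict with "color" (400x640x3 uint8, blue, green, red), "fx", "fy", "cx", "cy" (pixels), "rvec" (rotation vector, rad) and "tvec" (3), from world to camera coordinates, as OpenCV has them. Camera axes: x right, y down, z forward; pixel columns grow to the right and rows downward; lengths in m; the calibration is good to about 2 mm. A picture is of the moment at which its call begins. There is no depth.
- arm.job_done(): hands the job in, once; it reports no verdict.
The state is a dict: "time_s": time; "q": joint angles; "dq": joint speeds; "effort": joint torques, N m; "eef_pos": TCP position; "ee_rot": TCP orientation; "wrist_force": force on the tool from outside, world axes, zero at the start; "torque": the same for the moment, N m; "width": finger opening in m.
Only numpy, scipy, OpenCV 4.12 (cv2) and the standard library are available. Lean on these libraries where they do the work, as an engineer would, in place of code of your own. Each camera call takes 0.05 s, during which the arm holds its last target.

### The job

Light up the cabinet: swing the lid of the grey lamp box open by its orange tab, gently, all the way onto its stop and leave it standing open. Then squeeze in the red release button on the side of the yellow lamp head, keep it squeezed and pull the lamp straight up past its first stop to its second stop; finish there still gripping the lamp head and holding it fully extended, since it sinks if let go. Leave the bottles, opener, tray and valve as they are.

Things in the scene. Friction and masses are not known exactly. Their poses are not given: they have to be found in the camera images.
- box: Grey open-topped lamp box fixed to the shelf, 160 mm (its x) by 190 mm (its y) by 80 mm high, walls and floor 5 mm; origin under its centre on the shelf. Its x axis points from the lid's free edge to the hinge edge (roughly away from the robot), z up.
- lid (a joint): Blue hinged lid of the box (190 x 158 x 6 mm, 0.14 kg): angle in rad, 0 = shut, 1.65 = on its stop, standing just past upright. The hinge runs along the box's y axis; the free edge rises and swings towards the box's +x. The hinge is stiff (0.16 N m): the lid stays at any angle where it is left. It may start up to 0.2 ajar.
- lid_hinge (a point): Point on the lid's hinge line, at the middle of its length, 84 mm above the shelf; axes as the lid's (the same as the box's when shut, turning about y with the lid).
- lid_grip (a point): Grip point on the orange upright tab near the lid's free edge, 142 mm from the hinge line and 31 mm above it when shut (28 mm above the lid's face). The tab is 26 mm wide along the hinge line (y), 12 mm thick (x), 40 mm tall. Axes as the lid's. Pinched across its 26 mm width it can turn between the fingertips as the lid swings.
- lamp: Fixed foot of the telescoping lamp, standing on the box's floor: a dark steel collar 32 mm across and 16 mm high on a 60 mm flange 3 mm thick; its tube goes down through the shelf. Origin at the centre of its underside, 5 mm above the shelf; z up. Its y axis points to the side on which the red button sits. It is turned and shifted a little in the box.
- mast (a joint): How far the lamp head is drawn up on its vertical mast, in m: 0 = home, first stop 0.070, second stop 0.140 (the end). With the button out the mast is locked at home and catches at the first stop; with the button held in it slides freely past the first stop to the second. Head and mast weigh about 0.3 kg, slide with about 1 N friction and sink when let go.
- head_grip (a point): Centre of the yellow lamp head at button height, 48 mm above the shelf when home. The head is 40 mm (x) by 36 mm (y) by 46 mm tall, from 24 mm below to 22 mm above this point, lens on top. Axes as lamp. Pinching it across y, over the button (+y face) and the plain opposite face (black strip), presses the button and grips the head at once. About 45 mm is free beyond each of these faces.
- button (a joint): Red release button, 22 mm wide by 26 mm tall, standing 8 mm out of the head's +y face, at the height of head_grip; value = how far it is pressed in m, 0 to 0.007 (1 mm proud). Sprung: 2 N to start, 8 N fully in; the mast is unlocked when it is more than 0.004 in. It springs out when let go.
- valve (a joint): Chrome knob of the water valve at the back, 48 mm across, top 146 mm above the shelf; angle in rad, positive clockwise from above, starts at 0. A bystander.
- susan: White plastic lazy susan, 300 mm across and 20 mm high, locked, so that it does not turn; origin under its centre. It carries bottles, opener and tray. A bystander.
- bottle0: Closed amber glass bottle, 60 mm across and 201 mm tall, standing loose on the lazy susan; origin at the centre of its underside. A bystander.
- bottle1: Closed amber glass bottle, 60 mm across and 201 mm tall, standing loose on the lazy susan; origin at the centre of its underside. A bystander.
- bottle2: Closed amber glass bottle, 60 mm across and 201 mm tall, standing loose on the lazy susan; origin at the centre of its underside. A bystander.
- opener: Flat steel bottle opener, 109 x 36 x 5 mm, lying on the lazy susan; origin at its underside near the middle. A bystander.
- tray: Small blue silicone ice cube tray, 65 x 100 x 24 mm, on the lazy susan; origin at the centre of its underside. A bystander.
Things that resemble listed ones, but are neither listed nor needed, are in the scene too. Of the things like the part that bears valve, leave any that is blue or turquoise; of the rest the larger one is meant.

How it is judged:
On the way, in this order (a step that is already met when the one before it is completed fails the run):
1. the lid stands open on its stop (value of joint lid above 1.55 rad), for 0.2 s.
2. the button is squeezed in (value of joint button above 0.0035 m), for 0.1 s.
3. the lamp is drawn up to its second stop by the gripper (value of joint mast above 0.132 m and contact force between the fingers and lamp above 3 N), for 0.3 s.
At the end, for the whole second after the job is handed in: Lid within 0.1 rad of its stop; lamp within 8 mm of its second stop, gripped (over 3 N, grasp point within 40 mm of the grip point) and held so through the last second; bottles, opener, tray within 30 mm of their places and tilted under 0.3 rad; valve turned under 0.2 rad (all of step 3 and value of joint lid above 1.55 rad and distance between the grasp point and head_grip below 0.04 m and value of joint valve between -0.2 and 0.2 rad and distance of each of bottle0, bottle1, bottle2, opener, tray from where it was at the start of the episode below 0.03 m and angle between each of bottle0, bottle1, bottle2, opener, tray's own z axis and vertical below 0.3 rad); the arm keeps its last pose, push and grip.
It fails at once if the lid is slammed onto its stop (faster than 1.5 rad/s close to it) (value of joint lid above 1.45 rad and velocity of joint lid above 1.5 rad/s).
It fails at once if a bottle, the opener or the tray is shoved by more than 30 mm or tipped (not (distance of each of bottle0, bottle1, bottle2, opener, tray from where it was at the start of the episode below 0.03 m and angle between each of bottle0, bottle1, bottle2, opener, tray's own z axis and vertical below 0.3 rad)).
It fails at once if the valve is turned by more than 0.2 rad (value of joint valve above 0.2 rad or value of joint valve below -0.2 rad).
It also fails if it takes over 53 s, if anything falls off the work surface, if the arm or the gripper's body presses on something with over 40 N, if the wrist force passes 120 N, or if a joint passes its speed limit or range.

## Working session

There is one attempt and no reset: what is moved stays moved. The work goes in short steps, Python scripts to look and compute and a shell command to move; the robot and the scene stay as the last step left them, time stands still between calls to the robot, and variables do not carry over. Pictures are saved under pics/ and viewed, and the job is handed in when it is done.

```bash
mkdir -p pics; python3 - <<'E'
from plant import arm, read_camera
import cv2,numpy as np
print(arm.state(), arm.grip_point_offset)
for n in ["scene","top","wrist"]:
    d=read_camera(n); cv2.imwrite(f"pics/{n}0.png",d["color"])
    R=cv2.Rodrigues(np.array(d["rvec"]))[0]
    print(n,d["fx"],d["fy"],d["cx"],d["cy"],"cam pos",-R.T@np.array(d["tvec"]),"fwd",R[2])
E
```

```text
{'time_s': 0.0, 'q': array([-1.39907908e+00,  2.45787855e-01,  1.55901523e+00,  3.62449286e-05,
        1.33868047e+00, -1.74092434e-01]), 'dq': array([ 0.00069705,  0.00048929, -0.00131219, -0.00031964, -0.00105192,
        0.0017667 ]), 'effort': array([ 3.31027468e-05, -4.29503453e+01, -3.26128507e+01, -7.85193470e-05,
        5.42172580e-03,  7.23122554e-06]), 'eef_pos': array([ 0.22023946, -0.61091907,  0.20639647]), 'ee_rot': array([-3.09288847e+00, -5.40155789e-01, -5.88860860e-05]), 'wrist_force': array([ 0.39662796,  0.3807879 , -0.39789833]), 'torque': array([ 0.01399524, -0.03811119, -0.07082283]), 'width': 0.08545220995411834} 0.0187
scene 442.2337713572678 442.2337713572678 319.4240611801136 198.25205376370832 cam pos [1.08877369 0.61378425 0.64405675] fwd [-0.48548202 -0.6558759  -0.57804326]
top 511.0123317457315 511.0123317457315 311.3345941708041 195.98357140061495 cam pos [0.44145249 0.0161528  1.40704206] fwd [ 0.11681939 -0.02260698 -0.99289584]
wrist 294.38353636818033 294.38353636818033 319.1207552276011 195.6494851832245 cam pos [ 0.2898239  -0.58724655  0.37335673] fwd [-0.27339416 -0.0970191  -0.95699683]
```

```bash
ls -la
```

```text
total 12
drwxr-xr-x  3 agent agent 4096 Dec  6 04:49 .
drwxr-xr-x 23 root  root  4096 Dec  6 04:49 ..
drwxr-xr-x  2 agent agent 4096 Dec  6 04:49 pics
```

View pics/scene0.png

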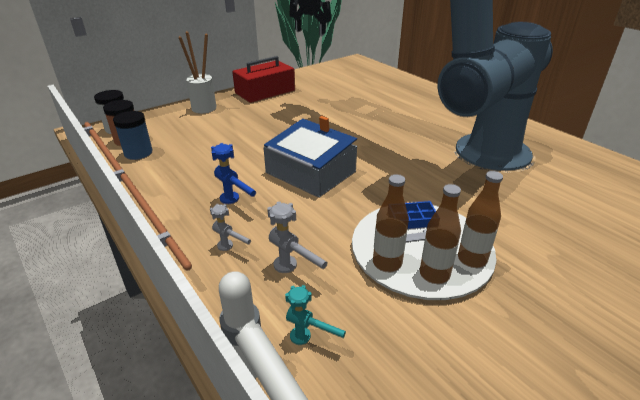

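View pics/top0.png

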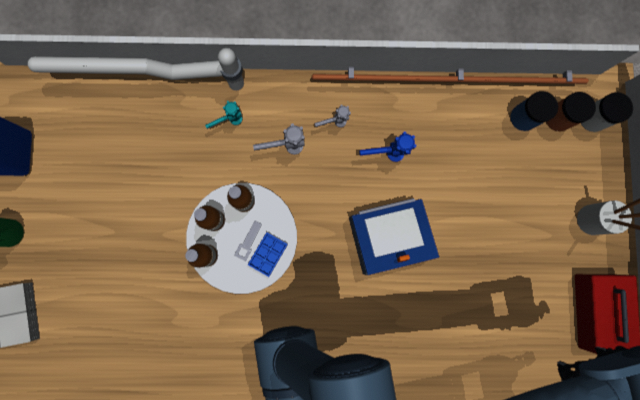

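View pics/wrist0.png

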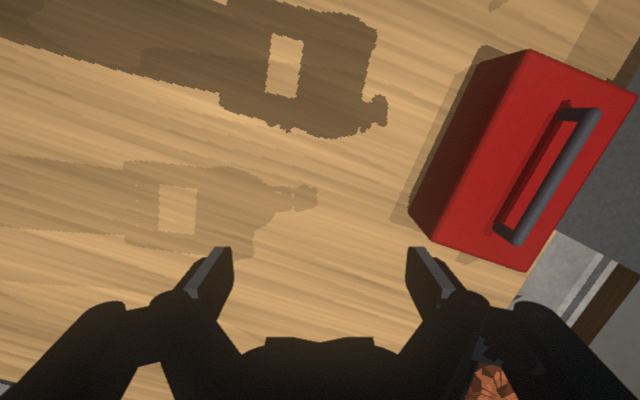

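```bash
python3 - <<'E'
import cv2
a=cv2.imread("pics/top0.png")[185:285,335:455]; a=cv2.resize(a,None,fx=4,fy=4,interpolation=cv2.INTER_CUBIC)
b=cv2.imread("pics/scene0.png")[105:205,250:370]; b=cv2.resize(b,None,fx=4,fy=4,interpolation=cv2.INTER_CUBIC)
cv2.imwrite("pics/ctop.png",a);cv2.imwrite("pics/cscene.png",b)
E
```

```text
(no output)
```

View pics/ctop.png

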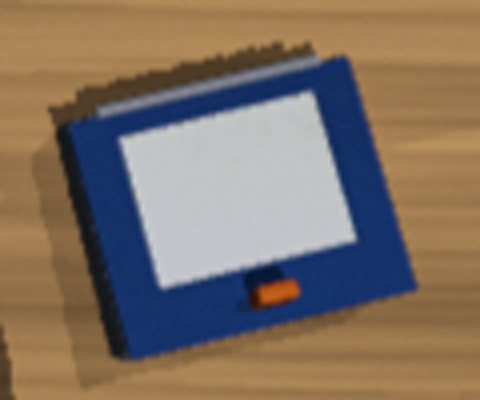

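View pics/cscene.png

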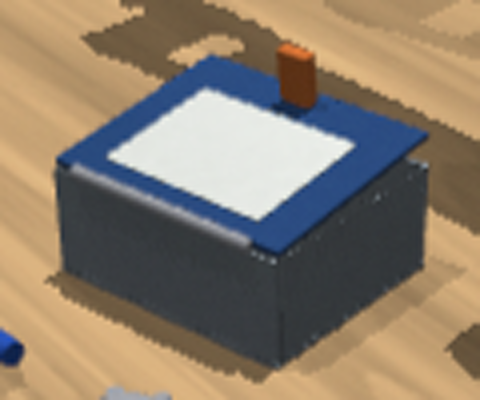

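```bash
cat > h.py <<'E'
import numpy as np,cv2
from scipy.optimize import least_squares
from scipy.spatial.transform import Rotation as Rn
from plant import arm, read_camera
def proj(c,P):
    K=np.array([[c["fx"],0,c["cx"]],[0,c["fy"],c["cy"]],[0,0,1]])
    return cv2.projectPoints(np.array(P,float).reshape(-1,3),np.array(c["rvec"]),np.array(c["tvec"]),K,None)[0].reshape(-1,2)
def lid2w(p,L):
    x,y,yaw,th=p
    L=np.array(L,float); c,s=np.cos(th),np.sin(th)
    B=np.stack([.08+L[:,0]*c+L[:,2]*s, L[:,1], .084-L[:,0]*s+L[:,2]*c],1)
    return box2w(p,B)
def box2w(p,B):
    x,y,yaw=p[:3];B=np.array(B,float);c,s=np.cos(yaw),np.sin(yaw)
    return np.stack([x+c*B[:,0]-s*B[:,1],y+s*B[:,0]+c*B[:,1],B[:,2]],1)
E
python3 - <<'E'
from h import *
T=read_camera("top");S=read_camera("scene")
f=lambda a,o:(np.array(a,float)+.5)/4-.5+np.array(o)
tl=f([[66,122],[350,58],[416,290],[128,358],[275,288]],[335,185])
sl=f([[62,159],[270,250],[428,134],[210,57],[296,48]],[250,105])
sb=f([[65,268],[280,366],[425,265]],[250,105])
def run(x0):
    TL=[[x0,.095,.003],[x0,-.095,.003],[x0-.158,-.095,.003],[x0-.158,.095,.003],[-.142,0,.043]]
    SL=[[x0,-.095,.003],[x0,.095,.003],[x0-.158,.095,.003],[x0-.158,-.095,.003],[-.142,0,.043]]
    SB=[[.08,-.095,0],[.08,.095,0],[-.08,.095,0]]
    res=lambda p:np.concatenate([(proj(T,lid2w(p,TL))-tl).ravel(),(proj(S,lid2w(p,SL))-sl).ravel(),(proj(S,box2w(p,SB))-sb).ravel()])
    r=least_squares(res,[.5,-.15,.2,.1]);p=r.x
    print(x0,p,r.cost);print(np.round(r.fun.reshape(-1,2),1).tolist())
    print("grip",lid2w(p,[[-.142,0,.031]]),"hinge",lid2w(p,[[0,0,0]]))
run(0);run(-.002)
E
```

```text
0 [ 0.49248225 -0.22998856  0.23326285  0.1219798 ] 10.100746929850978
[[0.6, -0.4], [0.1, -0.6], [0.8, 0.3], [0.4, 0.4], [1.0, 1.3], [-1.8, 0.1], [1.4, 1.4], [0.6, -0.2], [0.7, -0.9], [0.4, 0.6], [-0.0, 0.8], [-0.9, 1.8], [0.4, 1.2]]
grip [[ 0.43685775 -0.24320426  0.13204787]] hinge [[ 0.57031564 -0.2114963   0.084     ]]
-0.002 [ 0.49379199 -0.22960788  0.2341801   0.11906902] 10.991927432310858
[[0.6, -0.1], [0.1, -0.4], [0.8, 0.5], [0.4, 0.7], [0.8, 0.8], [-1.6, -0.1], [1.6, 1.2], [0.8, -0.2], [0.8, -0.9], [0.2, 0.9], [-0.4, 1.0], [-1.1, 2.1], [0.1, 1.4]]
grip [[ 0.43804416 -0.24290691  0.13164839]] hinge [[ 0.57160838 -0.21104424  0.084     ]]
```

```bash
cat >> h.py <<'E'
P0=[.4931,-.2298,.2337,.1205]
def toolinfo():
    s=arm.state(); R=Rn.from_rotvec(s["ee_rot"]).as_matrix(); return s["eef_pos"],R,s
def delta(target,yaw_y):
    """target TCP world; tool down with tool y along +-(yaw_y dir)"""
    p,R,s=toolinfo()
    for sgn in (1,-1):
        y=sgn*np.array([np.cos(yaw_y),np.sin(yaw_y),0]);z=np.array([0,0,-1.]);x=np.cross(y,z)
        D=R.T@np.stack([x,y,z],1)
        print("sgn",sgn,"toolx world",x.round(3),"trans cm",(R.T@(np.array(target)-p)*100).round(2),"twist",Rn.from_matrix(D).as_rotvec().round(4))
E
python3 - <<'E'
from h import *
p,R,s=toolinfo();print(p,R.round(3).tolist())
w=read_camera("wrist");Rc=cv2.Rodrigues(np.array(w["rvec"]))[0];c=-Rc.T@np.array(w["tvec"]);print("cam in tool",R.T@(c-p))
delta([.437,-.243,.20],P0[2]+np.pi/2)
E
```

```text
[ 0.22027241 -0.61126097  0.20694466] [[0.941, 0.339, -0.0], [0.339, -0.941, 0.001], [0.0, -0.001, -1.0]]
cam in tool [ 0.07357811  0.00096715 -0.16687288]
sgn 1 toolx world [-0.973 -0.232 -0.   ] trans cm [ 32.87 -27.31   0.73] twist [ 2.0000e-04 -1.0000e-03 -3.0295e+00]
sgn -1 toolx world [0.973 0.232 0.   ] trans cm [ 32.87 -27.31   0.73] twist [-7.000e-04 -1.000e-04  1.121e-01]
```

```bash
python3 -m pendant '[{"translation":[2,-1.7,0],"twist":[0,0,-0.12]},{"translation":[5,-4,0],"twist":[0,0,-0.24]},{"translation":[8,-7,0],"twist":[0,0,-0.36]},{"translation":[11,-9,0],"twist":[0,0,-0.48]},{"translation":[14,-11.5,0],"twist":[0,0,-0.6]},{"translation":[17,-14,0],"twist":[0,0,-0.72]},{"translation":[20,-16.5,0],"twist":[0,0,-0.84]},{"translation":[22.5,-18.7,0],"twist":[0,0,-0.96]}]' 1
python3 -c "
from h import *
print(toolinfo()[2]['q'].round(2))
delta([.437,-.243,.20],P0[2]+np.pi/2)"
```

```text
time_s: 0.97
eef_pos: [0.3695, -0.3571, 0.2075]
ee_rot: [2.489, 1.916, 0.001]
wrist_force: [0.5, -0.8, -0.0]
width: 0.0851
[-0.99 -0.08  1.9   0.    1.32 -0.73]
sgn 1 toolx world [-0.973 -0.232 -0.   ] trans cm [12.76  3.61  0.76] twist [ 4.000e-04  2.000e-04 -2.063e+00]
sgn -1 toolx world [0.973 0.232 0.   ] trans cm [12.76  3.61  0.76] twist [ 2.0000e-04 -3.0000e-04  1.0786e+00]
```

```bash
python3 -m pendant '[{"translation":[2,0.5,0],"twist":[0,0,-0.12]},{"translation":[4,1.0,0],"twist":[0,0,-0.24]},{"translation":[6,1.6,0],"twist":[0,0,-0.36]},{"translation":[8,2.1,0],"twist":[0,0,-0.48]},{"translation":[10,2.7,0],"twist":[0,0,-0.6]},{"translation":[11.5,3.2,0],"twist":[0,0,-0.72]},{"translation":[12.5,3.5,0],"twist":[0,0,-0.84]},{"translation":[12.8,3.6,0],"twist":[0,0,-0.96]}]'
python3 -m pendant '[{"translation":[0,0,0],"twist":[0,0,-0.12]},{"translation":[0,0,0],"twist":[0,0,-0.24]},{"translation":[0,0,0],"twist":[0,0,-0.36]},{"translation":[0,0,0],"twist":[0,0,-0.48]},{"translation":[0,0,0],"twist":[0,0,-0.6]},{"translation":[0,0,0],"twist":[0,0,-0.72]},{"translation":[0,0,0],"twist":[0,0,-0.84]},{"translation":[0,0,0],"twist":[0,0,-0.96]}]'
python3 - <<'E'
from h import *
print(toolinfo()[2]['q'].round(2))
delta([.437,-.243,.20],P0[2]+np.pi/2)
w=read_camera("wrist");cv2.imwrite("pics/w1.png",w["color"])
print(proj(w,lid2w(P0,[[-.142,0,.043],[-.142,.013,.043],[-.142,-.013,.043],[-.158,.095,.003],[-.158,-.095,.003],[0,.095,.003],[0,-.095,.003]])))
E
```

```text
time_s: 1.63
eef_pos: [0.4375, -0.2438, 0.2075]
ee_rot: [1.321, 2.85, 0.001]
wrist_force: [-0.2, -0.2, -1.3]
width: 0.0851
time_s: 2.3
eef_pos: [0.4369, -0.2452, 0.2075]
ee_rot: [-0.142, 3.138, -0.0]
wrist_force: [-0.1, -0.6, -0.5]
width: 0.0856
[-0.74 -0.11  1.93  0.    1.32 -2.4 ]
sgn 1 toolx world [-0.973 -0.232 -0.   ] trans cm [-0.03  0.22  0.75] twist [-0.      0.     -0.1435]
sgn -1 toolx world [0.973 0.232 0.   ] trans cm [-0.03  0.22  0.75] twist [1.0000e-04 1.0000e-04 2.9981e+00]
[[323.24898252 203.0358525 ]
 [338.89204201 200.89211509]
 [307.67582339 205.1700107 ]
 [422.49404457 154.66395752]
 [219.68915813 183.45399496]
 [422.71158625 289.20811337]
 [257.57710512 309.50708504]]
```

View pics/w1.png

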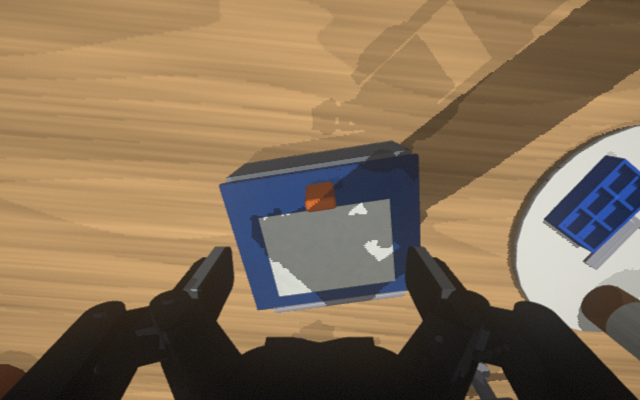

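```bash
python3 - <<'E'
import cv2
from h import *
a=cv2.imread("pics/w1.png")[165:225,280:360]; a=cv2.resize(a,None,fx=8,fy=8,interpolation=cv2.INTER_CUBIC)
cv2.imwrite("pics/cw1.png",a)
w=read_camera("wrist")
print(proj(w,lid2w(P0,[[x,y,z] for z in (.003,.043) for x in (-.148,-.136) for y in (-.013,.013)])).round(1).tolist())
E
```

```text
[[307.5, 181.1], [334.9, 177.4], [309.4, 192.7], [336.3, 189.1], [306.5, 198.6], [338.1, 194.3], [308.8, 211.6], [339.7, 207.4]]
```

View pics/cw1.png

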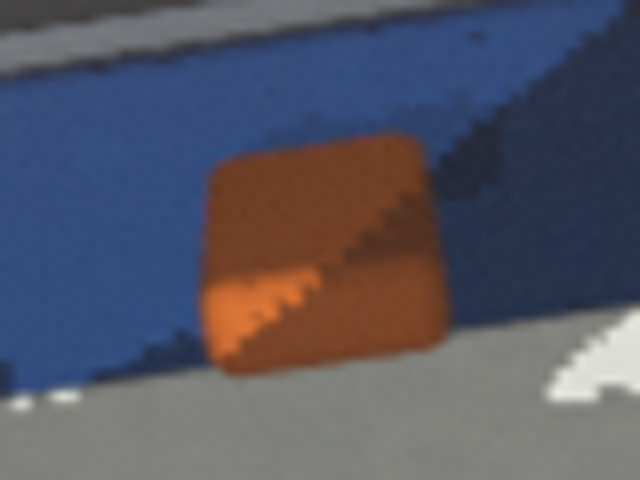

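```bash
python3 -m pendant '[{"translation":[0,0.1,1.5],"twist":[0,0,-0.1]},{"translation":[0,0.1,4],"twist":[0,0,-0.144]},{"translation":[0,0.1,6],"twist":[0,0,-0.144]},{"translation":[0,0.1,7.5],"twist":[0,0,-0.144]},{"translation":[0,0.1,8.7],"twist":[0,0,-0.144]},{"translation":[0,0.1,9.6],"twist":[0,0,-0.144]},{"translation":[0,0.1,9.6],"twist":[0,0,-0.144]},{"translation":[0,0.1,9.6],"twist":[0,0,-0.144]}]'
python3 - <<'E'
from h import *
delta([.4374,-.2445,.111],P0[2]+np.pi/2)
w=read_camera("wrist");cv2.imwrite("pics/w2.png",w["color"])
w=read_camera("scene");cv2.imwrite("pics/s2.png",cv2.resize(w["color"][60:260,200:440],None,fx=3,fy=3))
E
```

```text
time_s: 3.07
eef_pos: [0.4369, -0.2443, 0.1116]
ee_rot: [0.356, -3.121, -0.0]
wrist_force: [-0.2, 0.8, -0.1]
width: 0.0853
sgn 1 toolx world [-0.973 -0.232 -0.   ] trans cm [-0.04 -0.03  0.06] twist [ 0.      0.     -0.0064]
sgn -1 toolx world [0.973 0.232 0.   ] trans cm [-0.04 -0.03  0.06] twist [ 0.     -0.      3.1352]
```

View pics/w2.png

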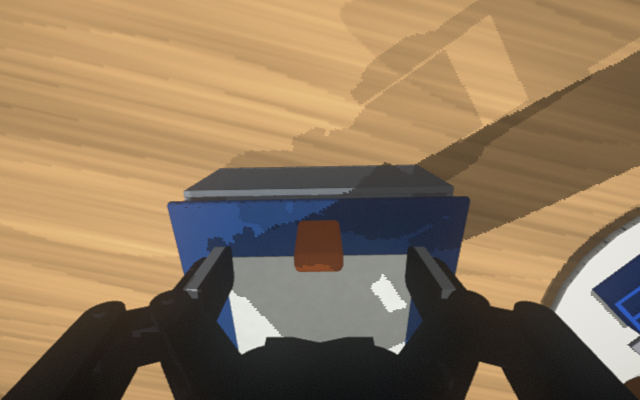

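View pics/s2.png

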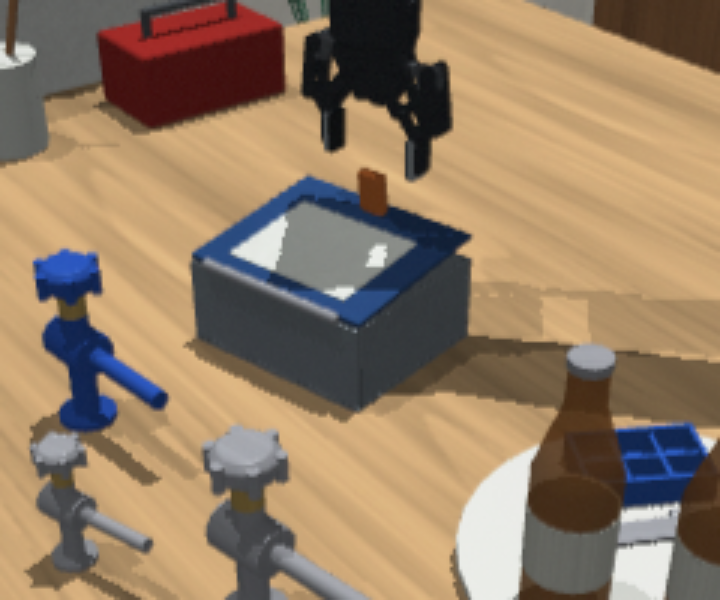

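```bash
python3 - <<'E'
from h import *
p,R,s=toolinfo();print(p)
for n in("scene","wrist","top"):
    c=read_camera(n)
    pts=[p+R@np.array([0,y,z]) for z in (0,-.013,-.0187,-.032) for y in (-.0425,0,.0425)]
    q=proj(c,pts);print(n,(( q-[200,60])*3 if n=="scene" else q).round(0).tolist())
    q=proj(c,lid2w(P0,[[-.142,0,.003],[-.142,0,.031],[-.142,0,.043]]));print(" tab",(( q-[200,60])*3 if n=="scene" else q).round(0).tolist())
    cv2.imwrite(f"pics/{n}3.png",c["color"])
a=cv2.imread("pics/top3.png")[185:285,335:455]; a=cv2.resize(a,None,fx=5,fy=5,interpolation=cv2.INTER_CUBIC)
cv2.imwrite("pics/ctop3.png",a)
E
```

```text
[ 0.43751435 -0.24484172  0.11265121]
scene [[336.0, 190.0], [371.0, 203.0], [409.0, 217.0], [335.0, 176.0], [372.0, 190.0], [409.0, 204.0], [335.0, 171.0], [372.0, 184.0], [409.0, 198.0], [335.0, 157.0], [372.0, 170.0], [409.0, 184.0]]
 tab [[375.0, 211.0], [373.0, 184.0], [372.0, 172.0]]
wrist [[252.0, 232.0], [321.0, 232.0], [390.0, 232.0], [247.0, 242.0], [321.0, 242.0], [395.0, 242.0], [245.0, 246.0], [321.0, 246.0], [398.0, 246.0], [238.0, 258.0], [321.0, 258.0], [404.0, 258.0]]
 tab [[324.0, 222.0], [324.0, 247.0], [325.0, 260.0]]
top [[419.0, 254.0], [403.0, 258.0], [386.0, 262.0], [420.0, 254.0], [404.0, 258.0], [387.0, 262.0], [421.0, 254.0], [404.0, 258.0], [388.0, 262.0], [422.0, 254.0], [405.0, 258.0], [388.0, 262.0]]
 tab [[402.0, 260.0], [403.0, 258.0], [404.0, 258.0]]
```

View pics/ctop3.png

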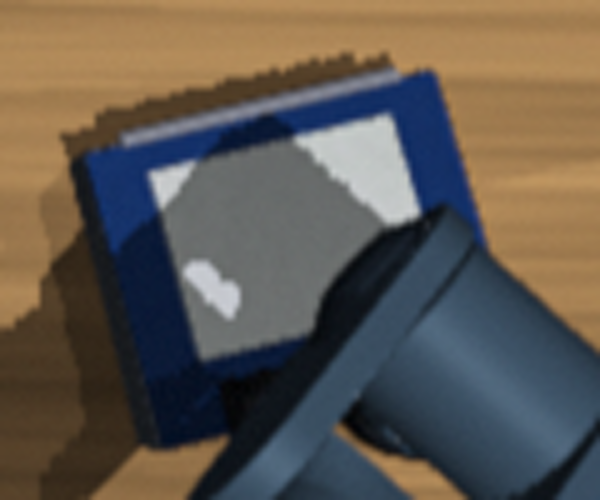

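View pics/scene3.png

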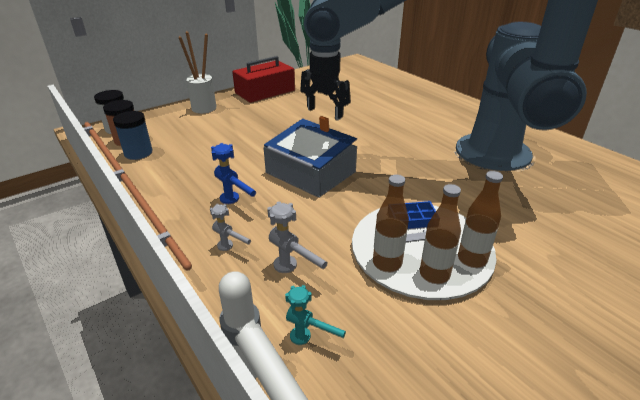

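```bash
python3 -m pendant '[{"translation":[0,0,0],"twist":[0,0,0]},{"translation":[0,0,0],"twist":[0,0,0]},{"translation":[0,0,0],"twist":[0,0,0]},{"translation":[0,0,0],"twist":[0,0,0]},{"translation":[0,0,0],"twist":[0,0,0]},{"translation":[0,0,0],"twist":[0,0,0]}]' 0.42
python3 - <<'E'
from h import *
p,R,s=toolinfo();print(p,s["width"])
c=read_camera("wrist");cv2.imwrite("pics/w4.png",c["color"])
c=read_camera("scene");cv2.imwrite("pics/s4.png",cv2.resize(c["color"][60:160,270:390],None,fx=6,fy=6,interpolation=cv2.INTER_CUBIC))
E
```

```text
time_s: 3.82
eef_pos: [0.4368, -0.2442, 0.1115]
ee_rot: [0.358, -3.121, -0.0]
wrist_force: [-0.5, -0.6, 0.3]
width: 0.0356
[ 0.43679897 -0.24420808  0.11147258] 0.03556475660670731
```

View pics/w4.png

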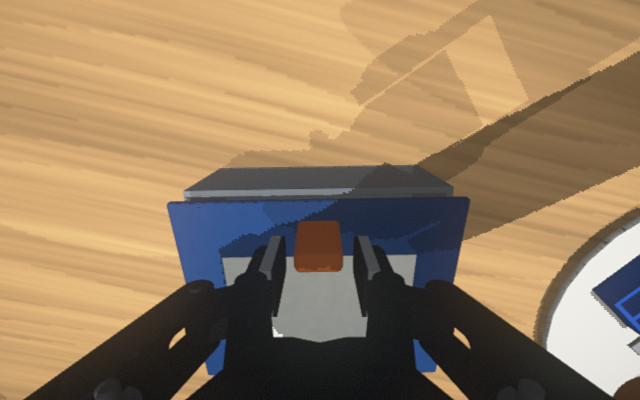

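View pics/s4.png

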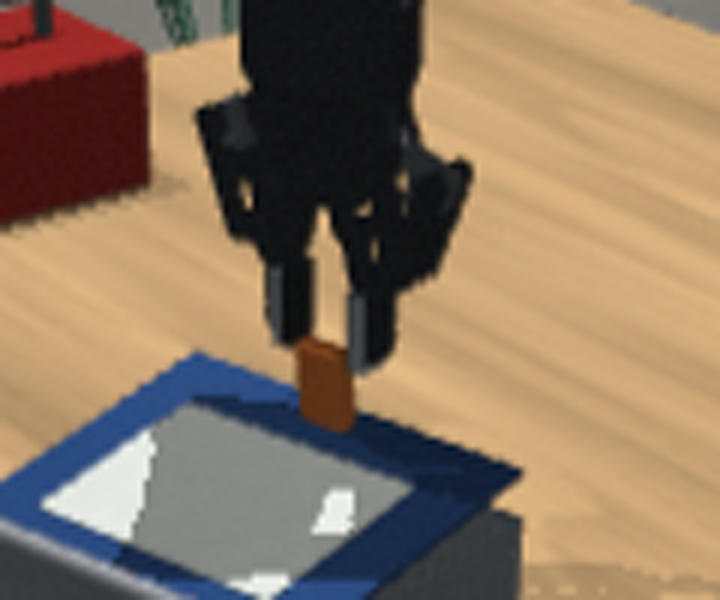

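```bash
python3 -m pendant '[{"translation":[0,0,0.3],"twist":[0,0,0]},{"translation":[0,0,0.6],"twist":[0,0,0]},{"translation":[0,0,0.9],"twist":[0,0,0]},{"translation":[0,0,1.2],"twist":[0,0,0]},{"translation":[0,0,1.4],"twist":[0,0,0]},{"translation":[0,0,1.4],"twist":[0,0,0]}]'
python3 - <<'E'
from h import *
c=read_camera("wrist");cv2.imwrite("pics/w5.png",c["color"][150:350,200:440])
c=read_camera("scene");cv2.imwrite("pics/s5.png",cv2.resize(c["color"][60:160,270:390],None,fx=6,fy=6,interpolation=cv2.INTER_CUBIC))
E
```

```text
time_s: 4.42
eef_pos: [0.4364, -0.2439, 0.0967]
ee_rot: [0.357, -3.12, -0.002]
wrist_force: [-1.1, 0.3, 0.4]
width: 0.0357
```

View pics/w5.png

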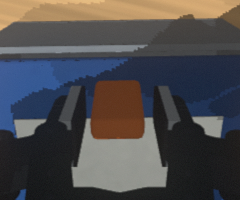

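View pics/s5.png

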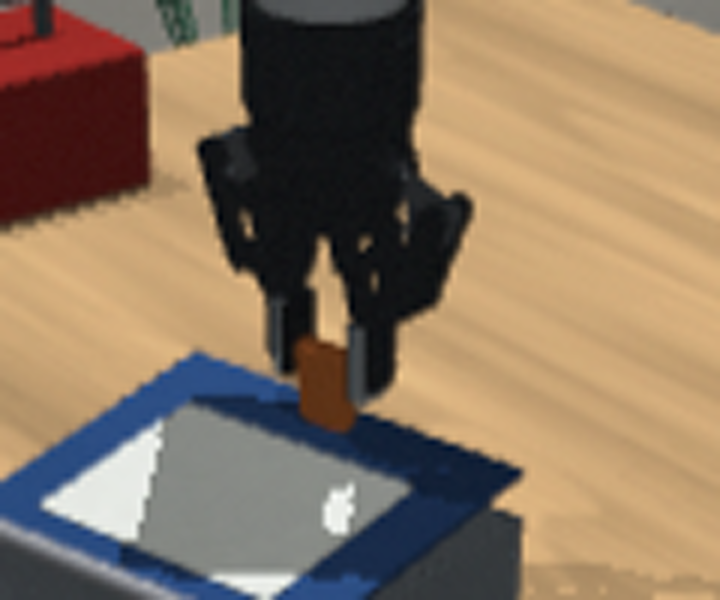

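```bash
python3 -m pendant '[{"translation":[0,0,0.3],"twist":[0,0,0]},{"translation":[0,0,0.6],"twist":[0,0,0]},{"translation":[0,0,0.6],"twist":[0,0,0]}]'
python3 -m pendant '[{"translation":[0,0,0],"twist":[0,0,0]},{"translation":[0,0,0],"twist":[0,0,0]},{"translation":[0,0,0],"twist":[0,0,0]},{"translation":[0,0,0],"twist":[0,0,0]},{"translation":[0,0,0],"twist":[0,0,0]}]' 0
python3 - <<'E'
from h import *
print(toolinfo()[2])
c=read_camera("wrist");cv2.imwrite("pics/w6.png",c["color"][150:350,200:440])
c=read_camera("scene");cv2.imwrite("pics/s6.png",cv2.resize(c["color"][60:160,270:390],None,fx=6,fy=6,interpolation=cv2.INTER_CUBIC))
E
```

```text
time_s: 4.77
eef_pos: [0.4365, -0.2439, 0.0908]
ee_rot: [0.358, -3.12, -0.001]
wrist_force: [-0.5, 1.1, -1.3]
width: 0.036
time_s: 5.18
eef_pos: [0.4368, -0.2448, 0.0916]
ee_rot: [-0.358, 3.121, -0.002]
wrist_force: [-0.5, -4.6, -1.4]
width: 0.0251
{'time_s': 5.1833, 'q': array([-7.37201210e-01,  3.60890709e-02,  2.01897404e+00, -8.55019670e-04,
        1.08562209e+00, -2.53584490e+00]), 'dq': array([-0.00135774, -0.0006339 , -0.00103474,  0.00148006,  0.00251931,
        0.00166045]), 'effort': array([  2.10551284, -30.7766211 , -27.91617572,   0.83876029,
         0.60859708,   0.10940369]), 'eef_pos': array([ 0.43682531, -0.2448188 ,  0.09162846]), 'ee_rot': array([-3.57746485e-01,  3.12112718e+00, -1.85521543e-03]), 'wrist_force': array([-0.50281509, -4.63474398, -1.40025501]), 'torque': array([-0.73612713,  0.15467296,  0.2098269 ]), 'width': 0.025084817386000224}
```

View pics/s6.png

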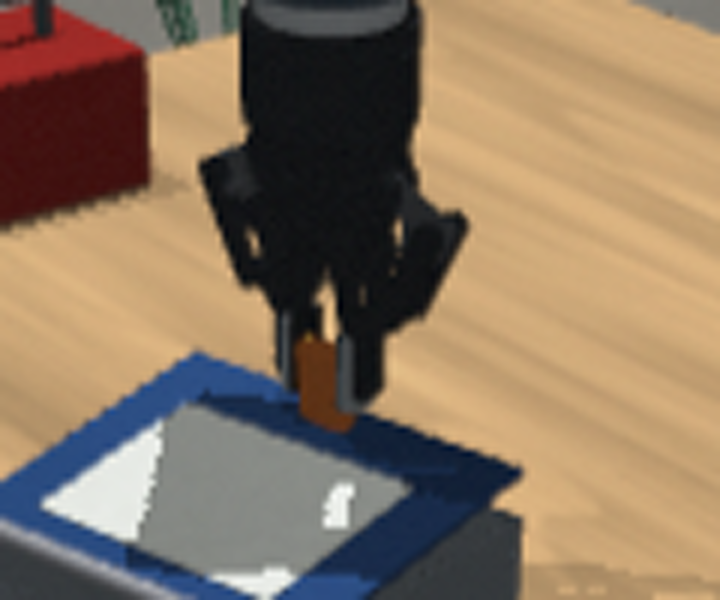

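View pics/w6.png

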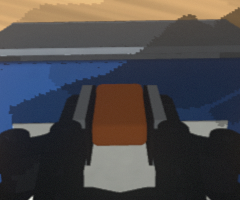

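```bash
python3 - <<'E'
import numpy as np
g=lambda t:np.array([-(-14.2*np.cos(t)+2.9*np.sin(t)), -(14.2*np.sin(t)+2.9*np.cos(t))])
for a,st in((.12,.05),(.52,.05),(.92,.05),(1.32,.04)):
    print(a,[(g(a+st*k)-g(a)).round(2).tolist() for k in range(1,10)])
E
```

```text
0.12 [[-0.25, -0.68], [-0.53, -1.35], [-0.84, -2.0], [-1.18, -2.64], [-1.56, -3.26], [-1.97, -3.86], [-2.4, -4.44], [-2.87, -4.99], [-3.36, -5.53]]
0.52 [[-0.49, -0.53], [-1.01, -1.04], [-1.55, -1.52], [-2.12, -1.97], [-2.71, -2.39], [-3.31, -2.79], [-3.94, -3.15], [-4.59, -3.48], [-5.25, -3.78]]
0.92 [[-0.66, -0.3], [-1.33, -0.56], [-2.02, -0.79], [-2.72, -0.99], [-3.43, -1.15], [-4.14, -1.28], [-4.86, -1.37], [-5.58, -1.42], [-6.3, -1.44]]
1.32 [[-0.58, -0.02], [-1.16, -0.01], [-1.74, 0.02], [-2.32, 0.07], [-2.89, 0.15], [-3.46, 0.24], [-4.03, 0.37], [-4.59, 0.51], [-5.15, 0.68]]
```

```bash
python3 -m pendant '[{"translation":[-0.25,0,-0.68],"twist":[0,0,0]},{"translation":[-0.53,0,-1.35],"twist":[0,0,0]},{"translation":[-0.84,0,-2.0],"twist":[0,0,0]},{"translation":[-1.18,0,-2.64],"twist":[0,0,0]},{"translation":[-1.56,0,-3.26],"twist":[0,0,0]},{"translation":[-1.97,0,-3.86],"twist":[0,0,0]},{"translation":[-2.4,0,-4.44],"twist":[0,0,0]},{"translation":[-2.87,0,-4.99],"twist":[0,0,0]}]'
python3 - <<'E'
from h import *
p,R,s=toolinfo();print(s["q"].round(2),s["width"],s["torque"])
c=read_camera("scene");cv2.imwrite("pics/s7.png",cv2.resize(c["color"][40:200,250:390],None,fx=4,fy=4,interpolation=cv2.INTER_CUBIC))
E
```

```text
time_s: 5.95
eef_pos: [0.4645, -0.2379, 0.1405]
ee_rot: [0.359, -3.12, 0.001]
wrist_force: [3.4, -5.9, -8.4]
width: 0.0247
[-0.69  0.02  1.94 -0.    1.19 -2.49] 0.024701139430686327 [-1.25517955  0.16938775  0.24185882]
```

View pics/s7.png

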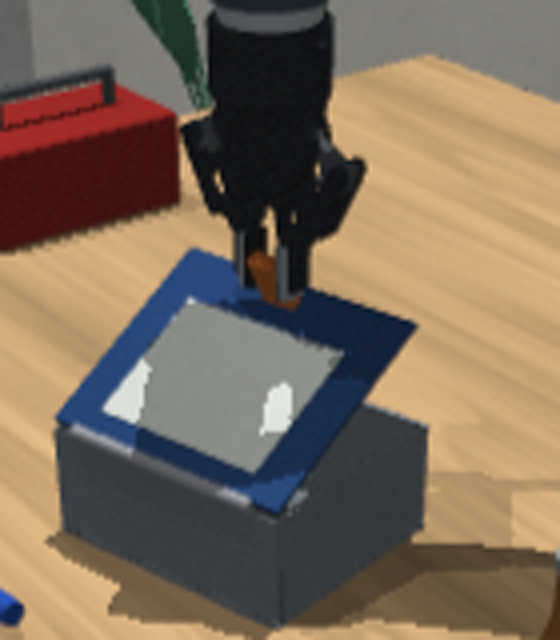

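Lid is swinging open, with the tab turning in the jaws (tab at crop (270,280)). I'll continue along the arc.

```bash
python3 -m pendant '[{"translation":[-0.49,0,-0.53],"twist":[0,0,0]},{"translation":[-1.01,0,-1.04],"twist":[0,0,0]},{"translation":[-1.55,0,-1.52],"twist":[0,0,0]},{"translation":[-2.12,0,-1.97],"twist":[0,0,0]},{"translation":[-2.71,0,-2.39],"twist":[0,0,0]},{"translation":[-3.31,0,-2.79],"twist":[0,0,0]},{"translation":[-3.94,0,-3.15],"twist":[0,0,0]},{"translation":[-4.59,0,-3.48],"twist":[0,0,0]}]'
python3 - <<'E'
from h import *
p,R,s=toolinfo();print(s["q"].round(2),s["width"],s["torque"])
c=read_camera("scene");cv2.imwrite("pics/s8.png",cv2.resize(c["color"][40:200,250:390],None,fx=4,fy=4,interpolation=cv2.INTER_CUBIC))
E
```

```text
time_s: 6.67
eef_pos: [0.5092, -0.2267, 0.1756]
ee_rot: [0.358, -3.119, -0.003]
wrist_force: [-0.7, -2.8, -7.0]
width: 0.025
[-0.62  0.06  1.82 -0.    1.26 -2.42] 0.025031693278809972 [-0.71427534  0.53128861  0.1459006 ]
```

View pics/s8.png

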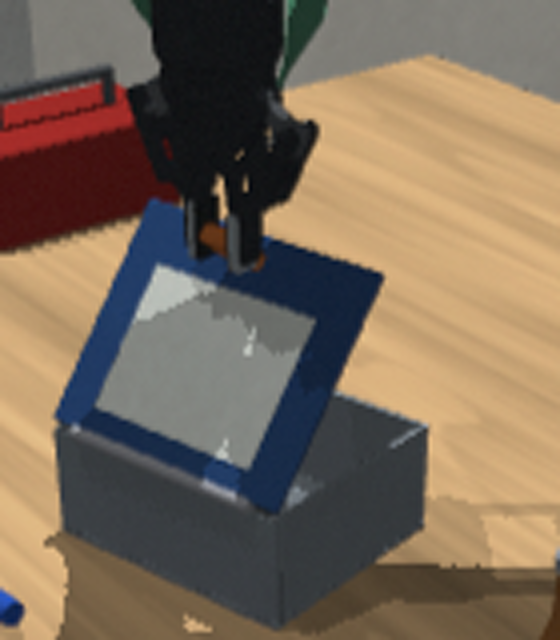

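```bash
python3 -m pendant '[{"translation":[-0.66,0,-0.3],"twist":[0,0,0]},{"translation":[-1.33,0,-0.56],"twist":[0,0,0]},{"translation":[-2.02,0,-0.79],"twist":[0,0,0]},{"translation":[-2.72,0,-0.99],"twist":[0,0,0]},{"translation":[-3.43,0,-1.15],"twist":[0,0,0]},{"translation":[-4.14,0,-1.28],"twist":[0,0,0]},{"translation":[-4.86,0,-1.37],"twist":[0,0,0]},{"translation":[-5.58,0,-1.42],"twist":[0,0,0]}]'
python3 -m pendant '[{"translation":[-0.58,0,-0.02],"twist":[0,0,0]},{"translation":[-1.16,0,-0.01],"twist":[0,0,0]},{"translation":[-1.74,0,0.02],"twist":[0,0,0]},{"translation":[-2.32,0,0.07],"twist":[0,0,0]},{"translation":[-2.89,0,0.15],"twist":[0,0,0]},{"translation":[-3.46,0,0.24],"twist":[0,0,0]}]'
python3 - <<'E'
from h import *
p,R,s=toolinfo();print(s["q"].round(2),s["width"],s["torque"])
c=read_camera("scene");cv2.imwrite("pics/s9.png",cv2.resize(c["color"][40:200,250:390],None,fx=4,fy=4,interpolation=cv2.INTER_CUBIC))
c=read_camera("wrist");cv2.imwrite("pics/w9.png",c["color"])
E
```

```text
time_s: 7.38
eef_pos: [0.5642, -0.2131, 0.1908]
ee_rot: [0.358, -3.12, -0.005]
wrist_force: [-5.7, 4.2, -0.8]
width: 0.0245
time_s: 7.88
eef_pos: [0.5984, -0.2046, 0.1893]
ee_rot: [-0.358, 3.121, 0.006]
wrist_force: [-5.3, 6.4, 1.7]
width: 0.0246
[-0.51  0.22  1.62  0.    1.3  -2.31] 0.024600611602306317 [1.0530825  1.16157313 0.06954927]
```

View pics/s9.png

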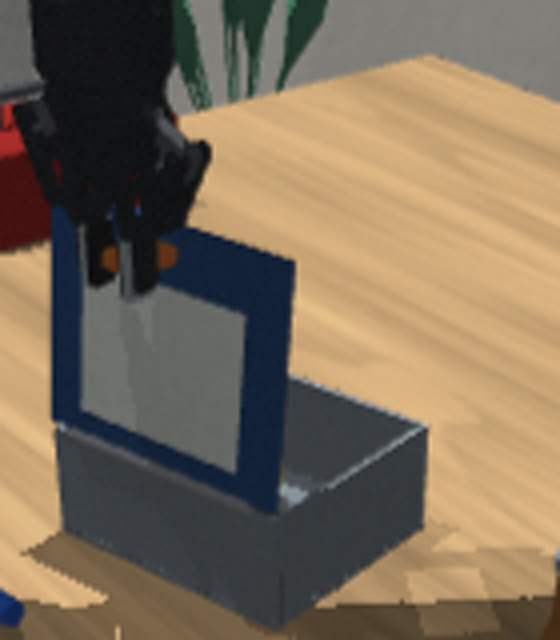

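View pics/w9.png

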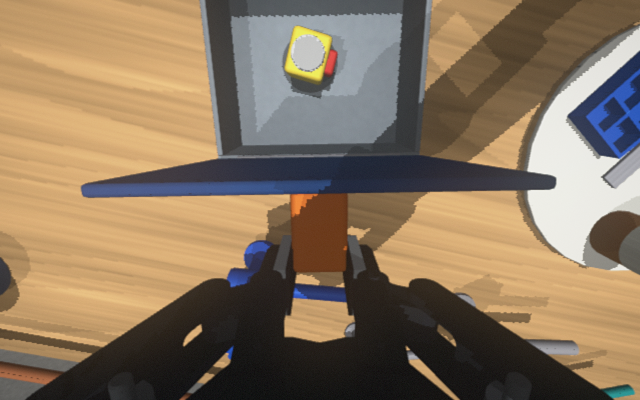

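```bash
python3 -m pendant '[{"translation":[-0.3,0,0.06],"twist":[0,0,0]},{"translation":[-0.6,0,0.13],"twist":[0,0,0]},{"translation":[-0.9,0,0.2],"twist":[0,0,0]},{"translation":[-1.15,0,0.27],"twist":[0,0,0]},{"translation":[-1.4,0,0.34],"twist":[0,0,0]},{"translation":[-1.4,0,0.34],"twist":[0,0,0]}]'
python3 -m pendant '[{"translation":[-0.2,0,0.05],"twist":[0,0,0]},{"translation":[-0.4,0,0.1],"twist":[0,0,0]},{"translation":[-0.4,0,0.1],"twist":[0,0,0]}]'
python3 - <<'E'
from h import *
p,R,s=toolinfo();print(s["width"],s["torque"])
c=read_camera("scene");cv2.imwrite("pics/s10.png",cv2.resize(c["color"][40:200,250:390],None,fx=4,fy=4,interpolation=cv2.INTER_CUBIC))
E
```

```text
time_s: 8.48
eef_pos: [0.6127, -0.2011, 0.1863]
ee_rot: [-0.357, 3.119, 0.007]
wrist_force: [-3.4, 8.1, 2.0]
width: 0.0241
time_s: 8.73
eef_pos: [0.6164, -0.2001, 0.1852]
ee_rot: [-0.357, 3.119, 0.007]
wrist_force: [-4.0, 7.6, 1.5]
width: 0.0246
0.024614607059491374 [ 1.09791517  0.9073665  -0.1216866 ]
```

View pics/s10.png

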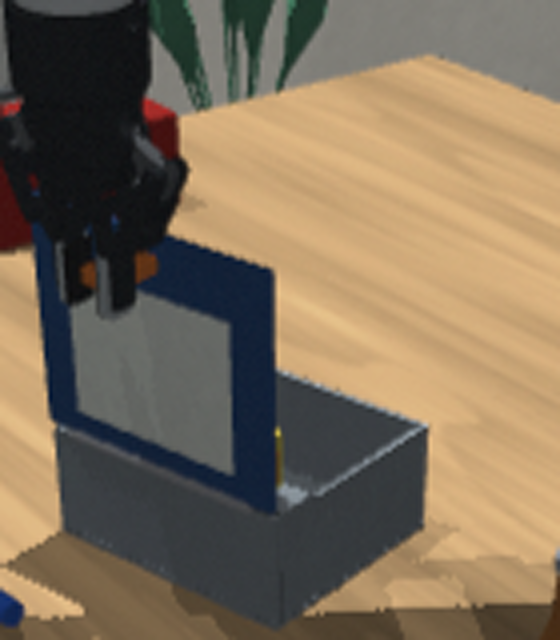

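```bash
python3 -m pendant '[{"translation":[-0.15,0,0.04],"twist":[0,0,0]},{"translation":[-0.3,0,0.09],"twist":[0,0,0]},{"translation":[-0.3,0,0.09],"twist":[0,0,0]}]'
python3 -m pendant '[{"translation":[-0.15,0,0.04],"twist":[0,0,0]},{"translation":[-0.3,0,0.09],"twist":[0,0,0]},{"translation":[-0.3,0,0.09],"twist":[0,0,0]}]'
```

```text
time_s: 9.03
eef_pos: [0.6192, -0.1994, 0.1844]
ee_rot: [-0.358, 3.119, 0.007]
wrist_force: [-4.1, 8.2, 2.5]
width: 0.0243
time_s: 9.28
eef_pos: [0.6222, -0.1987, 0.1834]
ee_rot: [-0.358, 3.119, 0.007]
wrist_force: [-3.5, 8.0, 1.9]
width: 0.0245
```

```bash
python3 - <<'E'
from h import *
c=read_camera("scene");cv2.imwrite("pics/s11.png",cv2.resize(c["color"][40:200,250:390],None,fx=4,fy=4,interpolation=cv2.INTER_CUBIC))
for t in (1.45,1.5,1.55,1.6,1.65,1.7):
    q=proj(c,lid2w(P0[:3]+[t],[[-.159,.095,.003],[-.159,.095,-.003],[-.001,.095,.003],[-.159,-.095,.003]]));print(t,((q-[250,40]+.5)*4).round(0).tolist())
E
```

```text
1.45 [[293.0, 266.0], [300.0, 264.0], [273.0, 520.0], [55.0, 186.0]]
1.5 [[284.0, 270.0], [291.0, 267.0], [273.0, 521.0], [45.0, 189.0]]
1.55 [[275.0, 274.0], [282.0, 271.0], [273.0, 521.0], [36.0, 192.0]]
1.6 [[266.0, 279.0], [273.0, 275.0], [273.0, 521.0], [26.0, 196.0]]
1.65 [[256.0, 284.0], [263.0, 280.0], [273.0, 521.0], [16.0, 201.0]]
1.7 [[247.0, 291.0], [254.0, 286.0], [273.0, 522.0], [7.0, 206.0]]
```

View pics/s11.png

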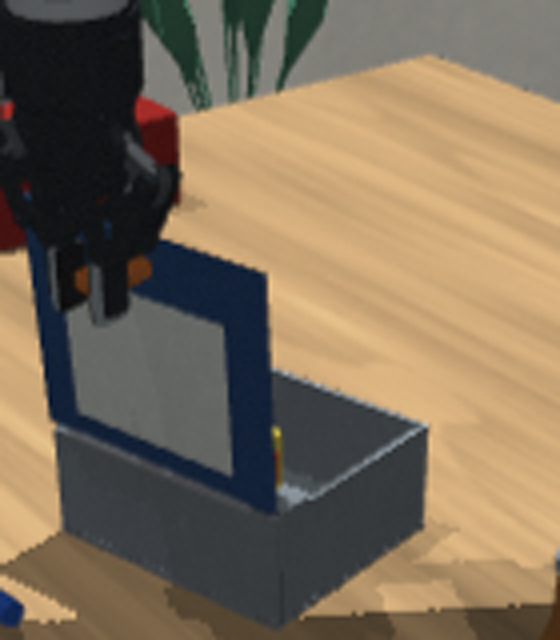

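```bash
python3 -m pendant '[{"translation":[-0.15,0,0.04],"twist":[0,0,0]},{"translation":[-0.3,0,0.08],"twist":[0,0,0]},{"translation":[-0.45,0,0.12],"twist":[0,0,0]},{"translation":[-0.6,0,0.17],"twist":[0,0,0]},{"translation":[-0.6,0,0.17],"twist":[0,0,0]}]'
python3 -m pendant '[{"translation":[-0.15,0,0.04],"twist":[0,0,0]},{"translation":[-0.3,0,0.08],"twist":[0,0,0]},{"translation":[-0.3,0,0.08],"twist":[0,0,0]}]'
```

```text
time_s: 9.75
eef_pos: [0.6264, -0.1976, 0.1818]
ee_rot: [0.358, -3.118, -0.008]
wrist_force: [-11.2, 9.2, 5.8]
width: 0.0241
time_s: 10.0
eef_pos: [0.6263, -0.1976, 0.1817]
ee_rot: [0.357, -3.11, -0.008]
wrist_force: [-24.8, 6.4, 12.9]
width: 0.0246
```

```bash
python3 -m pendant '[{"translation":[0.4,0,-0.1],"twist":[0,0,0]},{"translation":[0.4,0,-0.1],"twist":[0,0,0]},{"translation":[0.4,0,-0.1],"twist":[0,0,0]},{"translation":[0.4,0,-0.1],"twist":[0,0,0]},{"translation":[0.4,0,-0.1],"twist":[0,0,0]}]' 1
python3 - <<'E'
from h import *
c=read_camera("wrist");cv2.imwrite("pics/w12.png",c["color"])
E
```

```text
time_s: 10.42
eef_pos: [0.6267, -0.2005, 0.1809]
ee_rot: [-0.357, 3.119, -0.001]
wrist_force: [-0.0, -1.0, 1.0]
width: 0.0829
```

View pics/w12.png

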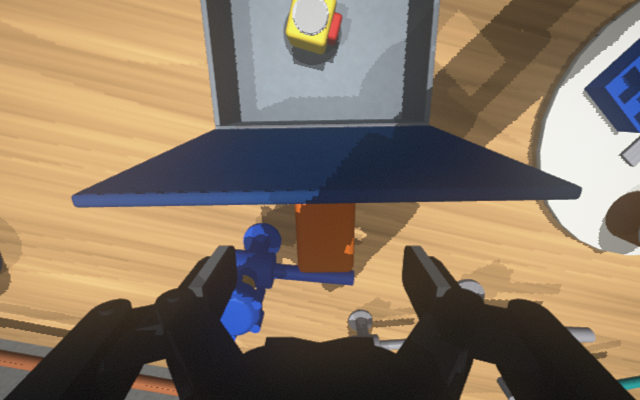

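```bash
python3 -m pendant '[{"translation":[0,0,-1.5],"twist":[0,0,0]},{"translation":[0,0,-4],"twist":[0,0,0]},{"translation":[0,0,-7],"twist":[0,0,0]},{"translation":[0,0,-10],"twist":[0,0,0]},{"translation":[0,0,-12.5],"twist":[0,0,0]},{"translation":[2,0,-13],"twist":[0,0,0]},{"translation":[5,0,-13],"twist":[0,0,0]},{"translation":[8,0,-13],"twist":[0,0,0]}]' 1
python3 -m pendant '[{"translation":[3,0,0],"twist":[0,0,0]},{"translation":[5,0,0],"twist":[0,0,0]},{"translation":[6,0,0],"twist":[0,0,0]},{"translation":[6,0,0],"twist":[0,0,0]},{"translation":[6,0,0],"twist":[0,0,0]}]'
python3 - <<'E'
from h import *
c=read_camera("wrist");cv2.imwrite("pics/w13.png",c["color"]);np.save("w13.npy",{k:c[k] for k in c},allow_pickle=True)
c=read_camera("scene");cv2.imwrite("pics/s13.png",cv2.resize(c["color"][40:200,250:390],None,fx=4,fy=4,interpolation=cv2.INTER_CUBIC))
print(toolinfo()[2]["eef_pos"])
c=read_camera("top");cv2.imwrite("pics/t13.png",cv2.resize(c["color"][185:285,335:455],None,fx=5,fy=5,interpolation=cv2.INTER_CUBIC))
E
```

```text
time_s: 11.13
eef_pos: [0.5478, -0.2186, 0.3112]
ee_rot: [-0.359, 3.119, -0.002]
wrist_force: [-0.5, -0.3, -0.2]
width: 0.0853
time_s: 11.55
eef_pos: [0.4899, -0.2321, 0.3106]
ee_rot: [-0.357, 3.12, -0.0]
wrist_force: [0.9, 0.4, -0.4]
width: 0.0855
[ 0.49033388 -0.23187409  0.31029699]
```

View pics/w13.png

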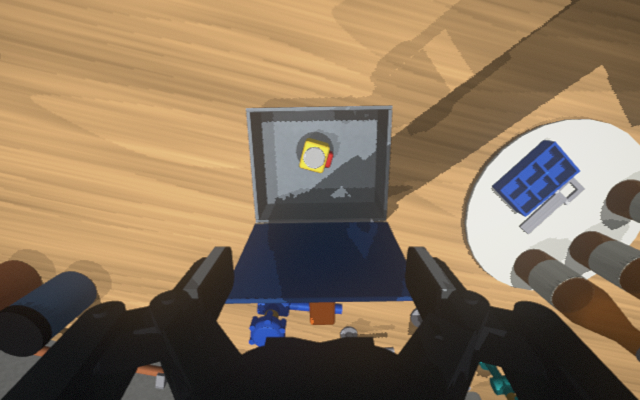

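View pics/s13.png

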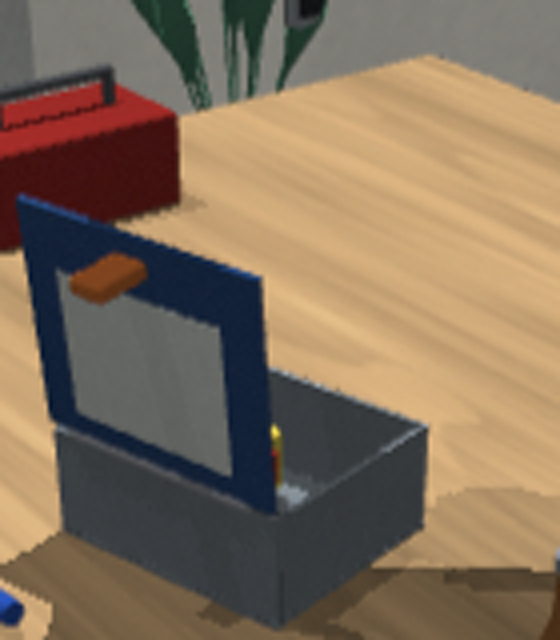

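View pics/t13.png

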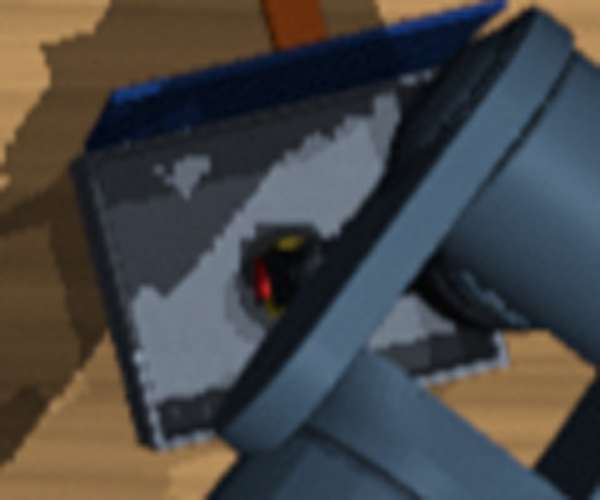

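```bash
python3 - <<'E'
from h import *
a=cv2.imread("pics/w13.png")[120:185,275:355]; cv2.imwrite("pics/cw13.png",cv2.resize(a,None,fx=9,fy=9,interpolation=cv2.INTER_CUBIC))
c=read_camera("wrist")
print(proj(c,box2w(P0,[[-.08,.095,.08],[-.08,-.095,.08],[.08,.095,.08],[.08,-.095,.08]])))
E
```

```text
[[394.47414728 103.93873181]
 [246.96767865 104.64512875]
 [386.75779962 219.88193632]
 [255.34218055 220.43959193]]
```

View pics/cw13.png

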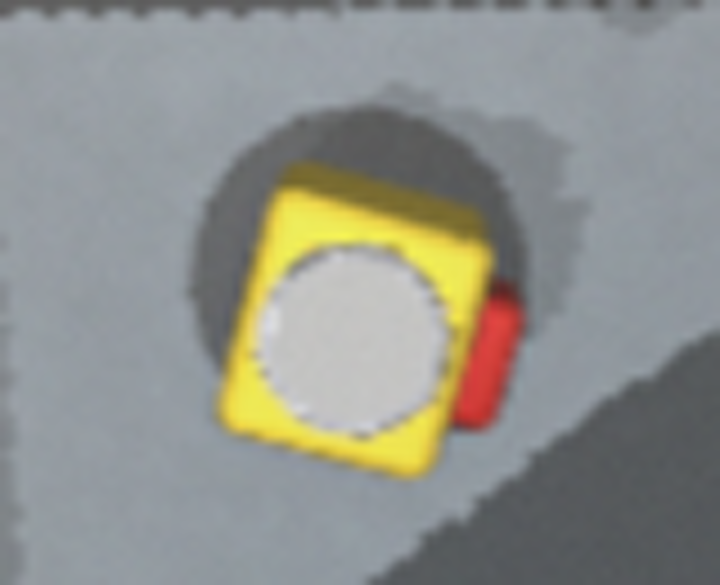

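```bash
cat > lamp.py <<'E'
from h import *
def fit(c,px,z=.07):
    L=np.array([[-.02,-.018],[-.02,.018],[.02,.018],[.02,-.018]])
    def pts(p):
        x,y,a=p;co,s=np.cos(a),np.sin(a);return np.stack([x+co*L[:,0]-s*L[:,1],y+s*L[:,0]+co*L[:,1],np.full(4,z)],1)
    r=least_squares(lambda p:(proj(c,pts(p))-px).ravel(),[.47,-.23,.2]);print(r.x,r.fun.reshape(-1,2).round(1).tolist());return r.x
E
python3 - <<'E'
from lamp import *
c=read_camera("wrist")
px=(np.array([[283,187],[492,243],[425,477],[222,428]])+.5)/9-.5+[275,120]
p=fit(c,px)
b=np.array([p[0]-P0[0],p[1]-P0[1]]);a=P0[2];print("in box",[b[0]*np.cos(a)+b[1]*np.sin(a),-b[0]*np.sin(a)+b[1]*np.cos(a)],p[2]-a)
delta([p[0],p[1],.25],p[2]+np.pi/2); print(toolinfo()[2]["q"])
E
```

```text
[ 0.48508394 -0.24128084 -0.03074009] [[-1.0, -0.9], [1.2, -0.3], [1.0, 1.2], [-1.2, 0.2]]
in box [np.float64(-0.010456865600899203), np.float64(-0.009312401525038922)] -0.26444008757061915
sgn 1 toolx world [-1.     0.031  0.   ] trans cm [ 0.71 -0.82  6.  ] twist [ 4.000e-04 -2.000e-04  2.598e-01]
sgn -1 toolx world [ 1.    -0.031  0.   ] trans cm [ 0.71 -0.82  6.  ] twist [ 3.0000e-04  6.0000e-04 -2.8817e+00]
[-6.50998822e-01 -7.79050545e-02  1.71542528e+00  1.77757155e-04
  1.50450617e+00 -2.45091308e+00]
```

```bash
python3 -m pendant '[{"translation":[0.3,-0.3,2],"twist":[0,0,0.1]},{"translation":[0.7,-0.8,5],"twist":[0,0,0.2]},{"translation":[0.7,-0.8,8],"twist":[0,0,0.26]},{"translation":[0.7,-0.8,11],"twist":[0,0,0.26]},{"translation":[0.7,-0.8,14],"twist":[0,0,0.26]},{"translation":[0.7,-0.8,16],"twist":[0,0,0.26]},{"translation":[0.7,-0.8,16],"twist":[0,0,0.26]},{"translation":[0.7,-0.8,16],"twist":[0,0,0.26]}]'
python3 - <<'E'
from lamp import *
c=read_camera("wrist");cv2.imwrite("pics/w14.png",c["color"])
cv2.imwrite("pics/cw14.png",cv2.resize(c["color"][120:260,230:410],None,fx=4,fy=4,interpolation=cv2.INTER_CUBIC))
E
```

```text
time_s: 12.47
eef_pos: [0.4843, -0.2409, 0.1495]
ee_rot: [-0.049, -3.139, -0.002]
wrist_force: [0.8, -0.3, -0.4]
width: 0.0853
```

View pics/w14.png

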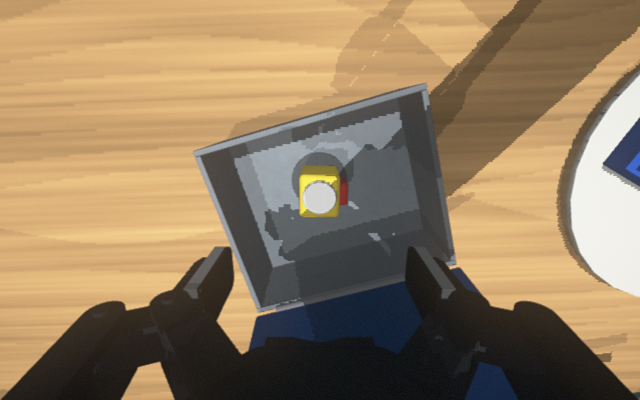

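View pics/cw14.png

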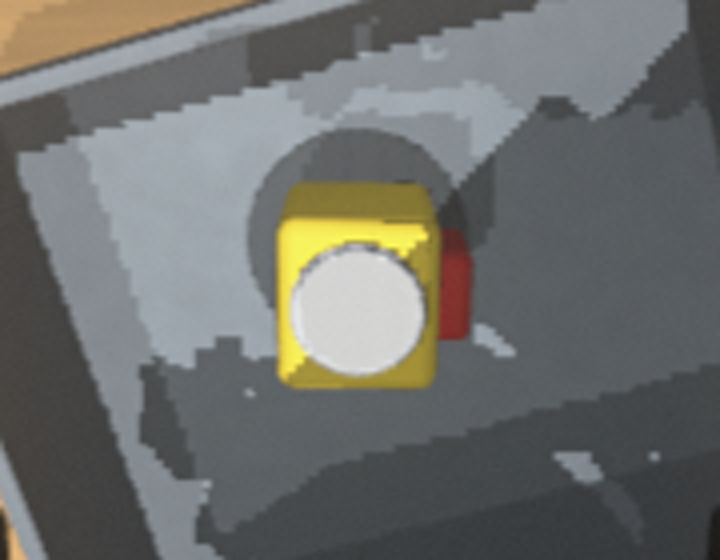

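```bash
python3 - <<'E'
from lamp import *
c=read_camera("wrist")
px=(np.array([[275,214],[442,220],[437,389],[277,388]])+.5)/4-.5+[230,120]
p=fit(c,px)
delta([p[0],p[1],.06],p[2]+np.pi/2)
pp,R,s=toolinfo()
print("tool axis at z .07:",proj(c,[[pp[0],pp[1],.07]]), px.mean(0))
E
```

```text
[ 0.48663951 -0.24295455 -0.04590306] [[0.1, 0.2], [0.2, -0.7], [-0.2, 0.5], [-0.1, 0.1]]
sgn 1 toolx world [-0.999  0.046  0.   ] trans cm [-0.08 -0.07  9.22] twist [-0.0018  0.0025  0.0145]
sgn -1 toolx world [ 0.999 -0.046  0.   ] trans cm [-0.08 -0.07  9.22] twist [-3.9000e-03 -2.8000e-03 -3.1271e+00]
tool axis at z .07: [[319.9968613  194.71916081]] [319.0625 195.3125]
```

```bash
python3 -m pendant '[{"translation":[0,0,2],"twist":[0,0,0.014]},{"translation":[-0.08,0,4],"twist":[0,0,0.014]},{"translation":[-0.08,0,6],"twist":[0,0,0.014]},{"translation":[-0.08,0,8],"twist":[0,0,0.014]},{"translation":[-0.08,0,9],"twist":[0,0,0.014]},{"translation":[-0.08,0,9],"twist":[0,0,0.014]},{"translation":[-0.08,0,9],"twist":[0,0,0.014]}]' 0.78
python3 - <<'E'
from lamp import *
c=read_camera("wrist");cv2.imwrite("pics/w15.png",c["color"])
c=read_camera("scene");cv2.imwrite("pics/s15.png",cv2.resize(c["color"][40:200,250:390],None,fx=4,fy=4,interpolation=cv2.INTER_CUBIC))
E
```

```text
time_s: 13.15
eef_pos: [0.4861, -0.242, 0.0616]
ee_rot: [0.072, 3.139, -0.002]
wrist_force: [0.2, -0.1, 1.1]
width: 0.0668
```

View pics/w15.png

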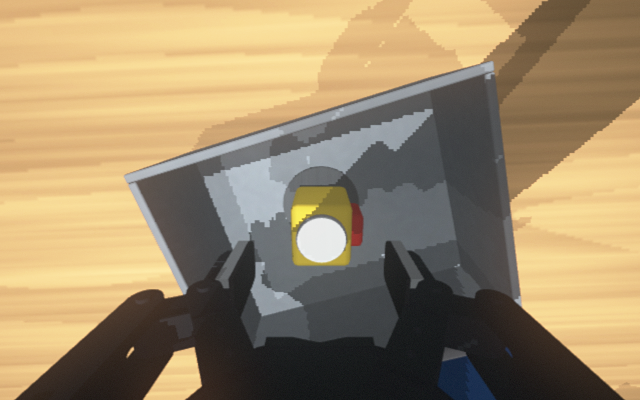

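View pics/s15.png

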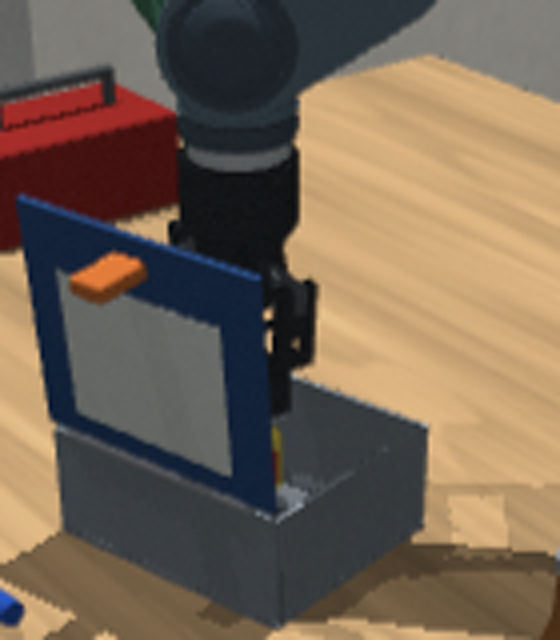

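```bash
python3 -m pendant '[{"translation":[-0.05,0,0.8],"twist":[0,0,0]},{"translation":[-0.05,0,1.6],"twist":[0,0,0]},{"translation":[-0.05,0,2.4],"twist":[0,0,0]},{"translation":[-0.05,0,3],"twist":[0,0,0]},{"translation":[-0.05,0,3],"twist":[0,0,0]}]'
python3 - <<'E'
from lamp import *
c=read_camera("wrist");cv2.imwrite("pics/w16.png",c["color"])
c=read_camera("scene");cv2.imwrite("pics/s16.png",cv2.resize(c["color"][40:200,250:390],None,fx=4,fy=4,interpolation=cv2.INTER_CUBIC))
E
```

```text
time_s: 13.67
eef_pos: [0.4844, -0.2405, 0.0282]
ee_rot: [-0.072, -3.138, -0.004]
wrist_force: [0.0, -0.1, 0.9]
width: 0.0668
```

View pics/w16.png

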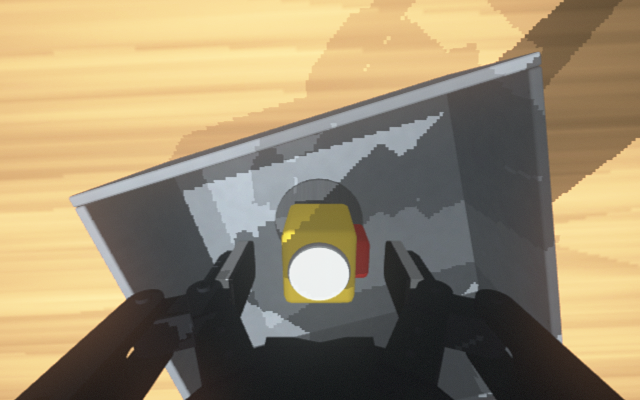

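View pics/s16.png

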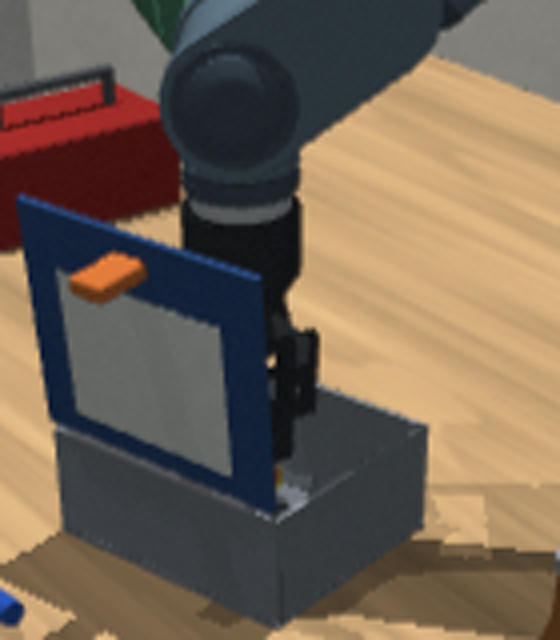

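```bash
python3 -m pendant '[{"translation":[0,0,0.4],"twist":[0,0,0]},{"translation":[0,0,0.8],"twist":[0,0,0]},{"translation":[0,0,1.2],"twist":[0,0,0]},{"translation":[0,0,1.6],"twist":[0,0,0]},{"translation":[0,0,1.6],"twist":[0,0,0]},{"translation":[0,0,1.6],"twist":[0,0,0]}]'
python3 - <<'E'
from lamp import *
for i in range(4): print(arm.state()["eef_pos"])
c=read_camera("wrist");cv2.imwrite("pics/w17.png",c["color"])
p,R,s=toolinfo();print(p)
print("head",proj(c,[[.4866,-.243,.07],[.4866,-.243,.048]]),"axis", proj(c,[p+R@[0,0,-d] for d in(.0,.02,.04)]))
E
```

```text
time_s: 14.27
eef_pos: [0.4855, -0.2412, 0.0139]
ee_rot: [-0.072, -3.14, -0.001]
wrist_force: [0.2, 0.6, 0.3]
width: 0.0666
[ 0.48547911 -0.24123949  0.01388997]
[ 0.48547911 -0.24123949  0.01388997]
[ 0.48547911 -0.24123949  0.01388997]
[ 0.48547911 -0.24123949  0.01388997]
[ 0.48565666 -0.2414523   0.01419448]
head [[317.8004473  287.26425982]
 [317.98191126 261.70631319]] axis [[320.62267764 232.49478835]
 [320.80129114 247.39685464]
 [321.02785168 266.29923482]]
```

View pics/w17.png

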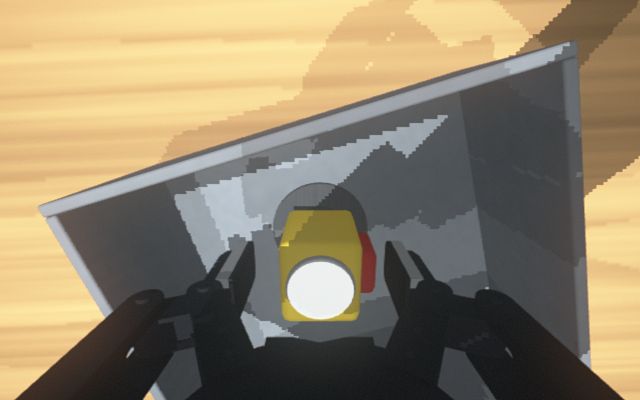

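```bash
python3 -m pendant '[{"translation":[0,0,0.25],"twist":[0,0,0]},{"translation":[0,0,0.5],"twist":[0,0,0]},{"translation":[0,0,0.5],"twist":[0,0,0]}]'
python3 -m pendant '[{"translation":[0,0,0],"twist":[0,0,0]},{"translation":[0,0,0],"twist":[0,0,0]},{"translation":[0,0,0],"twist":[0,0,0]},{"translation":[0,0,0],"twist":[0,0,0]},{"translation":[0,0,0],"twist":[0,0,0]},{"translation":[0,0,0],"twist":[0,0,0]},{"translation":[0,0,0],"twist":[0,0,0]}]' 0
python3 - <<'E'
from lamp import *
c=read_camera("wrist");cv2.imwrite("pics/w18.png",c["color"])
p,R,s=toolinfo();print(s)
E
```

```text
time_s: 14.57
eef_pos: [0.4854, -0.2412, 0.0088]
ee_rot: [-0.072, -3.14, -0.001]
wrist_force: [-0.9, -1.0, -0.7]
width: 0.0669
time_s: 15.15
eef_pos: [0.4857, -0.2407, 0.0097]
ee_rot: [-0.072, -3.14, -0.003]
wrist_force: [-1.3, 3.0, 5.9]
width: 0.0359
{'time_s': 15.2, 'q': array([-6.70018566e-01,  2.69370696e-01,  1.93590997e+00,  1.53146845e-03,
        9.37784339e-01, -2.19562555e+00]), 'dq': array([ 9.83662238e-05,  1.51524256e-03,  7.35327009e-04, -1.43573301e-03,
       -4.00887791e-04, -9.26064029e-04]), 'effort': array([ -1.52085319, -34.89140511, -25.49129963,  -0.81619173,
        -1.15581237,   0.07387167]), 'eef_pos': array([ 0.4856888 , -0.24070848,  0.00968274]), 'ee_rot': array([-7.23914414e-02, -3.14032690e+00, -2.94071893e-03]), 'wrist_force': array([-1.8767099 ,  2.99804407,  5.5031824 ]), 'torque': array([1.30648677, 0.18327988, 0.04513393]), 'width': 0.03581927670358135}
```

View pics/w18.png

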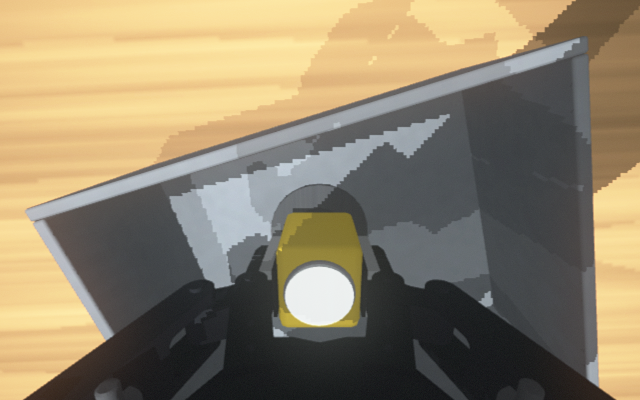

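```bash
python3 -m pendant '[{"translation":[0,0,-0.3],"twist":[0,0,0]},{"translation":[0,0,-0.8],"twist":[0,0,0]},{"translation":[0,0,-1.4],"twist":[0,0,0]},{"translation":[0,0,-2],"twist":[0,0,0]},{"translation":[0,0,-2],"twist":[0,0,0]}]'
python3 - <<'E'
from lamp import *
c=read_camera("wrist");cv2.imwrite("pics/w19.png",c["color"])
E
```

```text
time_s: 15.62
eef_pos: [0.4856, -0.2407, 0.0301]
ee_rot: [-0.072, -3.14, -0.002]
wrist_force: [2.3, 4.8, -2.0]
width: 0.0356
```

View pics/w19.png

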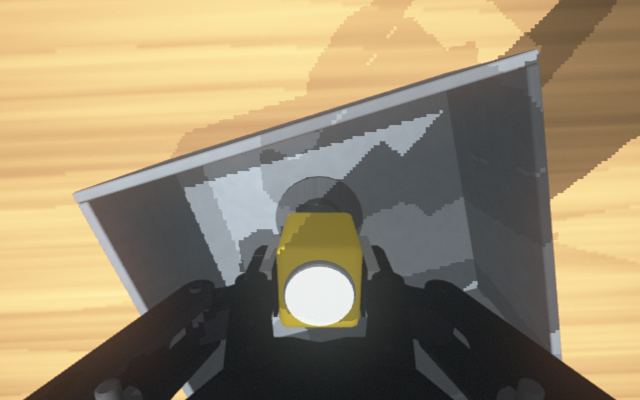

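The lamp head moves with the gripper: it stays at (320,295) in the wrist image while the box recedes, and the force is only about 2 N. I'll keep pulling.

```bash
python3 -m pendant '[{"translation":[0,0,-0.7],"twist":[0,0,0]},{"translation":[0,0,-1.4],"twist":[0,0,0]},{"translation":[0,0,-2.1],"twist":[0,0,0]},{"translation":[0,0,-2.8],"twist":[0,0,0]},{"translation":[0,0,-3.5],"twist":[0,0,0]},{"translation":[0,0,-4.2],"twist":[0,0,0]},{"translation":[0,0,-4.9],"twist":[0,0,0]},{"translation":[0,0,-5.5],"twist":[0,0,0]}]'
python3 -m pendant '[{"translation":[0,0,-0.7],"twist":[0,0,0]},{"translation":[0,0,-1.4],"twist":[0,0,0]},{"translation":[0,0,-2.1],"twist":[0,0,0]},{"translation":[0,0,-2.8],"twist":[0,0,0]},{"translation":[0,0,-3.5],"twist":[0,0,0]},{"translation":[0,0,-4.2],"twist":[0,0,0]},{"translation":[0,0,-4.9],"twist":[0,0,0]},{"translation":[0,0,-5.4],"twist":[0,0,0]}]'
```

```text
time_s: 16.33
eef_pos: [0.4857, -0.2407, 0.0842]
ee_rot: [0.072, 3.141, 0.002]
wrist_force: [4.4, 2.8, -4.7]
width: 0.0359
time_s: 17.0
eef_pos: [0.4857, -0.2407, 0.1383]
ee_rot: [0.072, 3.141, 0.002]
wrist_force: [4.0, 4.3, -3.9]
width: 0.0354
```

```bash
python3 -m pendant '[{"translation":[0,0,-0.3],"twist":[0,0,0]},{"translation":[0,0,-0.6],"twist":[0,0,0]},{"translation":[0,0,-0.9],"twist":[0,0,0]},{"translation":[0,0,-0.9],"twist":[0,0,0]}]'
python3 -m pendant '[{"translation":[0,0,-0.15],"twist":[0,0,0]},{"translation":[0,0,-0.3],"twist":[0,0,0]},{"translation":[0,0,-0.3],"twist":[0,0,0]}]'
```

```text
time_s: 17.33
eef_pos: [0.4856, -0.2407, 0.1474]
ee_rot: [0.072, 3.141, 0.003]
wrist_force: [2.8, 4.5, -1.7]
width: 0.0355
time_s: 17.58
eef_pos: [0.4857, -0.2407, 0.1498]
ee_rot: [0.072, 3.141, 0.003]
wrist_force: [4.9, 4.2, -3.2]
width: 0.0357
```

```bash
python3 -m pendant '[{"translation":[0,0,-0.1],"twist":[0,0,0]},{"translation":[0,0,-0.2],"twist":[0,0,0]},{"translation":[0,0,-0.2],"twist":[0,0,0]}]'
python3 - <<'E'
from lamp import *
c=read_camera("wrist");cv2.imwrite("pics/w20.png",c["color"])
c=read_camera("scene");cv2.imwrite("pics/s20.png",c["color"])
E
```

```text
time_s: 17.83
eef_pos: [0.4856, -0.2407, 0.1498]
ee_rot: [0.073, 3.14, 0.003]
wrist_force: [9.7, -0.9, -14.8]
width: 0.0355
```

View pics/w20.png

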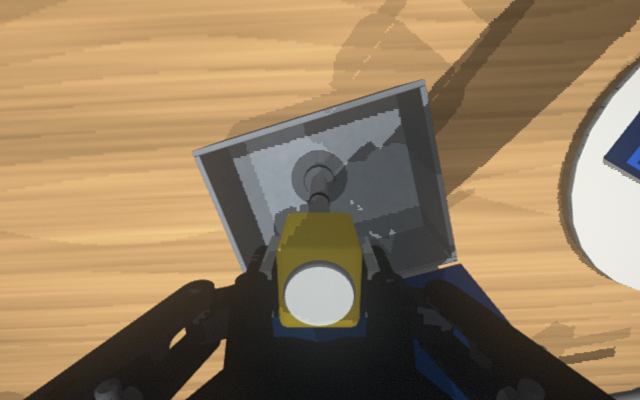

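View pics/s20.png

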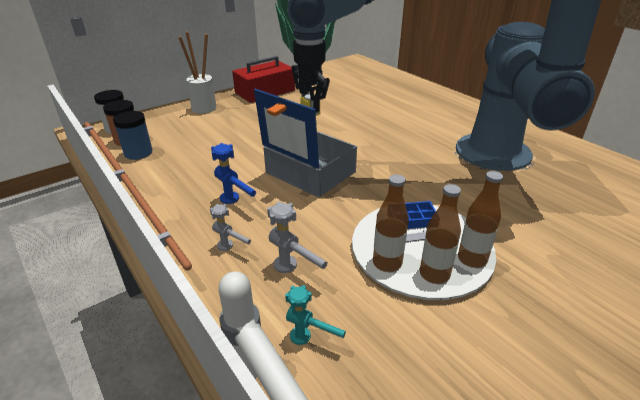

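```bash
python3 -m pendant '[{"translation":[0,0,0],"twist":[0,0,0]},{"translation":[0,0,0],"twist":[0,0,0]},{"translation":[0,0,0],"twist":[0,0,0]},{"translation":[0,0,0],"twist":[0,0,0]},{"translation":[0,0,0],"twist":[0,0,0]},{"translation":[0,0,0],"twist":[0,0,0]},{"translation":[0,0,0],"twist":[0,0,0]},{"translation":[0,0,0],"twist":[0,0,0]}]'
python3 -c "
from plant import arm
print(arm.job_done()); s=arm.state(); print(s['time_s'],s['eef_pos'],s['wrist_force'],s['width'])"
```

```text
time_s: 18.6
eef_pos: [0.4856, -0.2407, 0.1498]
ee_rot: [0.072, 3.14, 0.003]
wrist_force: [9.9, -0.3, -15.4]
width: 0.0354
the job is handed in; nothing more can be done
None
the job is handed in; nothing more can be done
```

I swung the lid slowly open by its orange tab until it pressed on its stop, at about 25 N, and let it go. Then I pinched the lamp head over the red button and pulled it up in one go. I handed the job in at about 18.6 s, still gripping the lamp; it gives no verdict.

**Last checks:**
- **Lamp:** the gripper rose 140 mm without slipping. A further 2 mm pull moved nothing, and the wrist force rose to about 15 N, so it is at its second stop.
- **Lid:** after I let go it measured about 1.62–1.65 rad in the scene camera. It is still standing open in the final picture.
- **Bystanders:** bottles, tray and valves look unmoved in the scene camera. I did not measure them or check the opener separately.

**Disagreement:** in the pictures the fingertips sat about 20 mm farther back than the stated tool point, so I gripped by what the images showed. The nominal grasp point is therefore about 20 mm below `head_grip`, inside the 40 mm limit.

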